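# Push the filter tube home in its push-fit port

## Robot

A 7-joint arm with a two-finger parallel gripper is mounted at the origin on a cart in front of the work surface, level with it; the furniture and walls round the work are solid. World frame = base frame: x ahead of the robot, y to its left, z up, the work surface at z = 0. Lengths are in m, angles in rad, forces in N, time in s.
With the tool pointing down it reaches from about 0.4 to 0.875 m from the base axis. Payload 19.3 kg.
Tool frame: the origin (TCP) lies at the very end of the fingers, on their centre line; the grasp point (between the pads) lies 19 mm behind it; z points along the fingers, y is the line along which they close (so a half turn about z gives the same grasp; the last joint's range is limited). The gripper opens to 85 mm and grips with 20 to 120 N. Pads are 22 mm wide; open, the fingers measure 114 mm over their backs; the gripper's body (76 mm by 85 mm) begins 54 mm behind the grasp point. The pads swing forward as they close: fully open they stand 13 mm farther back than shut.
Start: joints at [1.116, 0.521, -0.036, 1.599, 0.021, 1.021, -0.113], TCP at [0.235, -0.579, 0.231] pointing down, gripper open.
Joint ranges: [-2.91, 2.91], [-0.3, 2.13], [-1.5, 1.42], [0.17, 2.43], [-1.26, 4.41], [0.16, 1.93], [-2.52, 2.52]. Speed limits (rad/s): [1.89, 1.89, 2.39, 2.39, 3.01, 3.01, 3.01].

## Interface

Orientations are given as [roll, pitch, yaw] about the fixed x, y, z axes, in that order (R = Rz(yaw) Ry(pitch) Rx(roll)).
In Python, from workcell import bot gives the robot as it stands.
- The arm moves only by the shell command python3 -m crank 'ROWS' [FORCE]. ROWS is a JSON object of lists of equal length, an entry for each row: "travel": the shift along the world's x, y, z in cm, a list of three; "turn": the turn, a rotation vector about the world's x, y, z in degrees, a list of three; "gripper": the closure, from 0 (fully open) to 1 (shut). A call has exactly 5 rows; each row is the pose to reach, as a shift and turn from the pose commanded when the call began; what a row does not reach only later rows make up. A row lasts 1/10 s, in which the tool goes at most 50 mm and 8.59 degrees, less where a joint would pass 70% of its speed; a pose out of reach is approached as far as the arm can. A call with a gripper value outside its range is refused whole. The fingers move at their own pace and stop on an object; FORCE is the grip in N (left out, the last holds). Time passes only in rows, so rows that repeat a pose let the fingers close, or fill a call up. It gives the time, the measured TCP pose, the force, the opening and the grip force at its end, in the units of the state.
- bot.observe(): the state, without advancing time (a new reading comes with each control period).
- bot.grab_frame(name): name is "side" or "top"; returns a dict with "pixels" (420x560x3 uint8, red, green, blue), "fx", "fy", "cx", "cy" (pixels), "extrinsics" (4x4, takes a point from world to camera coordinates). Camera axes: x right, y down, z forward; pixel columns grow to the right and rows downward; lengths in m; the calibration is good to about 2 mm. A picture is of the moment at which its call begins. There is no depth.
- bot.job_done(): hands the job in; it is judged then, once.
The state is a dict: "clock": time; "qpos": joint angles; "qd": joint speeds; "joint_efforts": joint torques, N m; "position": TCP position; "tool_rot": TCP orientation; "force": force on the tool from outside, world axes, zero at the start; "moment": the same for the moment, N m; "grip_width": finger opening in m; "finger_force": force on a finger pad.
Only numpy, scipy, OpenCV 4.12 (cv2) and the standard library are available. Lean on these libraries where they do the work, as an engineer would, in place of code of your own. Each camera call takes 0.05 s, during which the arm holds its last target. There are 200 camera calls.

## Task

Take the slimmer of the two capped tubes out of its wooden stand and push it, foot first, upright into the push-fit port on top of the water-filter unit: past the snug seal and on until it bottoms firmly on the hidden stop, then let go and leave it there. Press it home with about 20 N, never much more, so that the unit is not forced down hard on its rubber mount, and leave the wider tube and the other things where they are.

Things in the scene. Friction and masses are not known exactly. Their poses are not given: they have to be found in the camera images.
- slim_tube: the tube to fit: straight white plastic tube 20 mm in diameter, 125 mm long overall, 80 g, standing in a wooden stand; at its top a ribbed grey cap 29 mm in diameter over the ribs and 34 mm high (grasp it there from above, any yaw). Origin at the centre of its foot, z up along the tube. The lowest 9 mm taper from 20 to 15 mm diameter
- slim_foot (a point): centre of the slim tube's foot (same point as its origin)
- slim_cap (a point): centre of the slim tube's cap, 108 mm above the foot
- wide_tube: a different tube, not to be used: 30 mm in diameter, 90 mm long, with a grey cap 39 mm wide, in the other stand; origin at the centre of its foot; its top stands 98 mm above the worktop
- stand_slim: fixed wooden block 70x70x45 mm with one round hole, 22 mm wide and 37 mm deep, open at the top, that holds the slim tube; origin at the centre of its underside
- stand_wide: the like block with a 32 mm hole that holds the wide tube; origin at the centre of its underside. The two stands may change places
- filter_unit: water-filter unit, fixed: white foot 120x120x32 mm with a short grey pipe stub on either side, and on it a round white ribbed head 53 mm in diameter with the push-fit port opening upward; origin at the centre of the underside, z up; the port is on its z axis
- port_mouth (a point): centre of the port's mouth, 86 mm above the worktop. The mouth is a grey funnel 31 mm wide inside at the rim, narrowing within 8 mm of depth to a straight bore 23 mm in diameter.
- seal (a point): middle of the springy rubber seal inside the port, 14 mm below the mouth (17 mm free opening). The tube's taper needs about 8 to 15 N of push to pass it, when the foot is 18 to 26 mm below the mouth; from there the tube slides with 5 to 10 N of drag, which also holds it when let go
- valve (a joint): spring pin hidden in the port, 5 mm proud of the stop; the tube's foot pushes it down against 1 to 2.5 N: 0 untouched, 0.005 m flush, when the foot sits on the stop. The hard stop lies 28 to 48 mm below the mouth, differently each time and out of sight: found by feel, where resistance rises steeply above the drag (beyond 15 N)
- head (a joint): how far the head has sunk on its rubber mount, m: 0 at rest, about 0.1 mm per N of downward push, springs back; over 3 mm (30 N) is too hard
- ramekin_a: bystander, not to be disturbed: white ribbed ramekin, 70 mm wide, 40 mm high; origin at the centre of its underside
- caddy_a: bystander, not to be disturbed: tea caddy, 62 mm wide, 80 mm high; origin at the centre of its underside
- caddy_b: bystander, not to be disturbed: low tea caddy, 56 mm wide, 62 mm high; origin at the centre of its underside
- cup_a: bystander, not to be disturbed: small mug, 58 mm wide, 56 mm high; origin at the centre of its underside
Things that resemble listed ones, but are neither listed nor needed, are in the scene too. What is shaped like the stand_slim but blue is not meant.

How it is judged:
On the way, in this order (a step that is already met when the one before it is completed fails the run):
1. the slim tube is lifted clear of its stand (z of slim_foot in the frame of stand_slim above 0.05 m), for 0.1 s.
2. its foot is in the port, past the mouth (horizontal distance between slim_foot and port_mouth below 0.006 m and z of slim_foot in the frame of port_mouth below -0.004 m), for 0.05 s.
3. the tube is pressed firmly down on the stop: the valve pin is flush (over 4 mm) while the head is pushed 1.3 mm or more (13 N) down on its mount (horizontal distance between slim_foot and port_mouth below 0.004 m and angle between the z axis of slim_tube and the z axis of filter_unit, either way round below 0.09 rad and value of joint valve above 0.004 m and value of joint head above 0.0013 m), for 0.05 s.
At the end, for the whole second after the job is handed in: the slim tube stands in the port on its axis (foot within 4 mm, within 0.09 rad), pushed past the seal and on to the stop: the valve pin is pressed down by at least 3.5 of its 5 mm, and stays so with the tube released and at rest; the wide tube still stands upright in its stand (horizontal distance between slim_foot and port_mouth below 0.004 m and angle between the z axis of slim_tube and the z axis of filter_unit, either way round below 0.09 rad and value of joint valve above 0.0035 m and z of slim_foot in the frame of port_mouth below -0.024 m and linear speed of slim_tube below 0.02 m/s and angle between wide_tube's own z axis and vertical below 0.15 rad); the robot touches nothing.
It fails at once if the head is pressed more than 3 mm down on its mount (about 30 N) (value of joint head above 0.003 m).
It fails at once if the wide tube or a bystander is moved by more than 3 cm (distance of any of wide_tube, ramekin_a, caddy_a, caddy_b, cup_a from where it was at the start of the episode above 0.03 m).
It also fails if it takes over 61 s, if anything falls off the work surface, if the arm or the gripper's body presses on something with over 40 N, if the wrist force passes 120 N, or if a joint passes its speed limit or range.

## Working session

There is one attempt and no reset: what is moved stays moved. The work goes in short steps, Python scripts to look and compute and a shell command to move; the robot and the scene stay as the last step left them, time stands still between calls to the robot, and variables do not carry over. Pictures are saved under pics/ and viewed, at most 10 in all, crops included, and the job is handed in when it is done.

```bash
mkdir -p pics; ls
cat > h.py <<'E'
import numpy as np, cv2
from workcell import bot
def grab(n,save=None):
    f=bot.grab_frame(n)
    if save: cv2.imwrite('pics/'+save,cv2.cvtColor(np.asarray(f['pixels']),cv2.COLOR_RGB2BGR))
    return f
def ray(f,u,v):
    E=np.array(f['extrinsics']);R,t=E[:3,:3],E[:3,3]
    d=R.T@np.array([(u-f['cx'])/f['fx'],(v-f['cy'])/f['fy'],1.]);return -R.T@t,d
def plane(f,u,v,z):
    o,d=ray(f,u,v);return o+d*(z-o[2])/d[2]
def proj(f,p):
    E=np.array(f['extrinsics']);c=E[:3,:3]@np.array(p)+E[:3,3]
    return np.array([f['fx']*c[0]/c[2]+f['cx'],f['fy']*c[1]/c[2]+f['cy']])
E
python3 - <<'E'
from h import *
print(bot.observe())
for n in('top','side'):
    f=grab(n,n+'0.png');o,_=ray(f,0,0);print(n,o,f['fx'],np.array(f['extrinsics'])[:3,:3].round(3).tolist())
E
```

```text
pics
{'clock': 0.0, 'qpos': array([ 1.11578219,  0.5220286 , -0.03632203,  1.59999342,  0.0211828 ,
        1.02107797, -0.11278539]), 'qd': array([-1.01400050e-03, -1.48496971e-03, -5.87754470e-04, -1.16919452e-04,
       -1.41706025e-03,  1.59846130e-04, -4.35355081e-05]), 'joint_efforts': array([-7.57408034e-04, -9.27109337e+01,  1.97939247e+00, -3.69930875e+01,
        1.76748162e-02,  8.22550384e-03, -2.44388156e-05]), 'position': array([ 0.23446212, -0.57900208,  0.23072191]), 'tool_rot': array([-3.14047162e+00,  6.71655236e-05,  3.84804895e-01]), 'force': array([ 0.37428272, -0.15405926,  0.64709499]), 'moment': array([ 0.00411746,  0.00109299, -0.00206984]), 'finger_force': 0.0, 'grip_width': 0.0854109039099716}
top [0.32829739 0.06567874 0.99853332] 380.6315401812171 [[0.01, -1.0, -0.012], [-0.981, -0.008, -0.193], [0.193, 0.014, -0.981]]
side [0.401153   0.80788673 0.80303099] 432.1450503912866 [[-0.995, -0.1, -0.011], [-0.06, 0.68, -0.731], [0.081, -0.726, -0.683]]
```

View pics/top0.png

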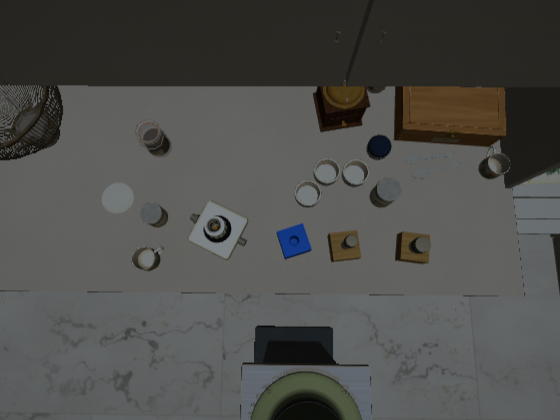

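View pics/side0.png

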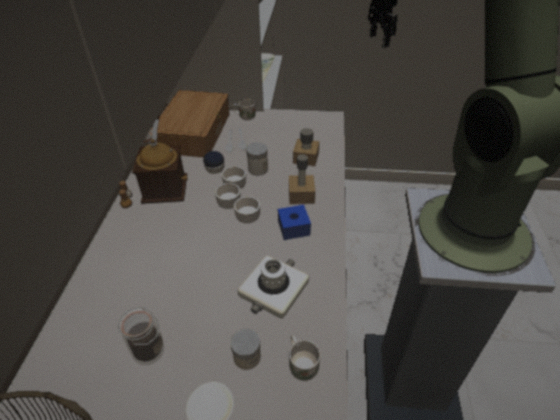

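The top view shows the slim tube's stand near (345,245) with its cap at (351,241), the wide one near (415,248) and the filter at (217,230). A blue decoy sits at (294,241). The side view shows the slim, taller tube at (302,165), the wide one at (306,140) and the port at (272,272). Next I'll enlarge these areas to measure.

Run:
```python
from h import *
t=cv2.imread('pics/top0.png');s=cv2.imread('pics/side0.png')
def c(i,u,v,w=33):
    k=cv2.resize(i[v-w:v+w,u-w:u+w],(396,396),interpolation=cv2.INTER_CUBIC) 
    return np.clip(k.astype(float)*1.8,0,255).astype('uint8')
a=np.vstack([np.hstack([c(t,347,242),c(t,217,230)]),np.hstack([c(s,302,178),c(s,273,275)])])
cv2.imwrite('pics/m1.png',cv2.resize(a,(600,600),interpolation=cv2.INTER_AREA))
```

```text
(no output)
```

View pics/m1.png

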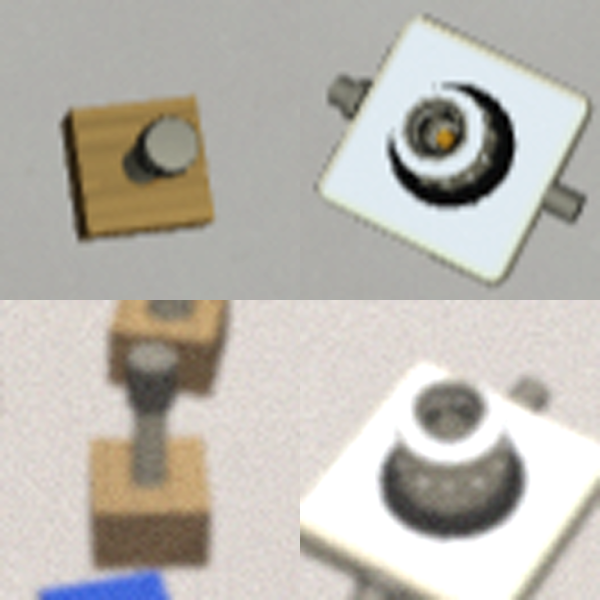

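The crop shows, in full-image pixels, the slim cap's top at about (351.5,240.3) in the top view and (302.2,157.2) in the side view. The port mouth is at about (213.5,225) and (272.6,265.9). I'll refine these with contours.

Run:
```python
from h import *
from scipy.optimize import least_squares
F={n:grab(n) for n in('top','side')}
avg={n:np.mean([np.asarray(grab(n)['pixels'],float) for _ in range(4)],0) for n in F}
def blob(n,u,v,w,lo,hi):
    k=8
    g=avg[n].mean(2)[v-w:v+w,u-w:u+w].astype('float32')
    g=cv2.resize(g,None,fx=k,fy=k,interpolation=cv2.INTER_CUBIC)
    m=((g>lo)&(g<hi)).astype('uint8')
    cs,_=cv2.findContours(m,cv2.RETR_EXTERNAL,cv2.CHAIN_APPROX_NONE)
    c0=(w*k,w*k)
    cs=[c for c in cs if cv2.contourArea(c)>20*k*k and cv2.pointPolygonTest(cv2.convexHull(c),c0,False)>=0]
    if not cs: return None
    c=min(cs,key=cv2.contourArea);e=cv2.fitEllipse(cv2.convexHull(c))
    f=lambda p:((np.array(p)+.5)/k-.5+[u-w,v-w]).round(2)
    return f(e[0]),(np.array(e[1])/k).round(1)
for n,u,v,nm in(('top',351,240,'cap'),('side',302,157,'cap'),('top',214,225,'port'),('side',273,266,'port')):
    g=avg[n].mean(2); print(n,nm,g[v,u-12:u+13].astype(int).tolist(),g[v-12:v+13,u].astype(int).tolist())
    for lo in (60,70,80,90):
        print(lo, blob(n,u,v,16,lo if nm=='cap' else -1,(110 if n=='top' else 999) if nm=='cap' else lo+30))
def tri(a,b):
    return least_squares(lambda p:np.r_[proj(F['top'],p)-a,proj(F['side'],p)-b],[.5,0,.1])
for nm,a,b,z in(('cap',(351.45,240.3),(302.2,157.2),.133),('port',(213.5,225),(272.6,265.9),.086)):
    r=tri(a,b);print(nm,r.x,r.fun.round(2),plane(F['top'],*a,z),plane(F['side'],*b,z))
```

```text
top cap [63, 63, 63, 63, 51, 19, 18, 74, 80, 81, 81, 81, 81, 81, 80, 80, 80, 79, 66, 74, 96, 97, 96, 96, 96] [96, 96, 85, 72, 68, 63, 57, 67, 77, 78, 79, 80, 81, 82, 83, 84, 85, 85, 56, 28, 52, 64, 65, 68, 68]Traceback (most recent call last):
  File "<stdin>", line 20, in <module>
  File "<stdin>", line 14, in blob
cv2.error: OpenCV(4.12.0) /io/opencv/modules/imgproc/src/shapedescr.cpp:361: error: (-201:Incorrect size of input array) There should be at least 5 points to fit the ellipse in function 'fitEllipseNoDirect'
```

```bash
cat >> h.py <<'E'
from scipy.optimize import least_squares
def tri(F,a,b):
    return least_squares(lambda p:np.r_[proj(F['top'],p)-a,proj(F['side'],p)-b],[.5,0,.1])
E
python3 - <<'E'
from h import *
F={n:grab(n) for n in('top','side')}
avg={n:np.mean([np.asarray(grab(n)['pixels'],float) for _ in range(3)],0) for n in F}
for n,u,v,nm in(('top',351,240,'cap'),('side',302,157,'cap'),('top',214,225,'port'),('side',273,266,'port')):
    a=avg[n]; print(n,nm);
    for r in range(v-9,v+10): print(r,' '.join('%3d'%x for x in a[r,u-10:u+11].mean(1)))
for nm,a,b,z in(('cap',(351.45,240.3),(302.2,157.2),.133),('port',(213.5,225),(272.6,265.9),.086)):
    r=tri(F,a,b);print(nm,r.x,r.fun.round(2),plane(F['top'],*a,z),plane(F['side'],*b,z))
E
```

```text
top cap
231  87  86  84  83  83  79  76  75  75  72  72  69  69  68  68  69  87  95  96  96  96
232  72  72  70  69  69  69  69  69  69  68  68  68  66  66  66  65  81  95  97  96  96
233  68  69  68  68  67  66  65  65  65  64  63  63  62  62  61  62  76  94  96  96  96
234  64  64  63  63  63  62  62  62  48  62  57  56  61  62  63  63  74  94  95  96  96
235  61  61  62  62  63  63  50  53  58  71  66  66  70  67  57  65  70  94  96  97  96
236  65  65  65  66  59  47  39  61  75  77  76  77  77  73  64  56  64  93  96  97  96
237  68  68  68  68  42  32  61  76  77  77  78  77  77  77  76  61  64  89  95  96  96
238  68  68  67  50  22  46  76  78  78  79  78  79  78  78  78  76  65  82  95  96  96
239  66  65  64  26  19  65  79  79  79  79  80  79  79  79  79  79  65  77  95  97  96
240  63  63  52  19  17  74  80  80  81  81  81  80  80  80  80  80  66  73  95  97  96
241  62  54  32  14  19  66  80  82  82  82  82  82  81  81  81  81  66  67  94  97  96
242  56  40  22  12  19  50  81  83  83  83  83  83  83  83  82  82  68  65  93  96  96
243  42  30  20  13  12  33  72  84 
[... 5203 characters left out ...]
 118  99  83  76  73  76  77  74  81  90 110 130 146 153 154 149 134
272 143 153 153 151 138 125 110  98  89  86  88  93 101 119 133 145 154 155 153 142 122
273 123 143 151 153 153 147 139 128 118 115 115 122 130 140 149 154 155 152 144 128 105
274 100 124 142 150 153 153 151 147 146 143 145 146 149 154 155 153 152 143 124 105  85
275  76  99 120 137 145 149 152 152 153 155 154 151 152 153 151 146 136 121 102  81  71
cap [ 0.44439152 -0.09847513  0.12967704] [ 0.02 -0.26  0.29  0.06] [ 0.44335628 -0.09779068  0.133     ] [ 0.44492939 -0.09419599  0.133     ]
port [0.48547447 0.2282366  0.08254484] [ 0.02 -0.25  0.22  0.05] [0.48425512 0.22763653 0.086     ] [0.48553992 0.23093164 0.086     ]
```

The cap is at about (0.444,-0.096) and the port at (0.485,0.229). The offset between them agrees within 0.5 mm across the two views. Now I move above the cap.

```bash
python3 -m crank '{"travel":[[1.8,4,0],[3.6,8,0],[5.4,12,0],[7.2,16,0],[8.8,20,0]],"turn":[[0,0,0],[0,0,0],[0,0,0],[0,0,0],[0,0,0]],"gripper":[0,0,0,0,0]}' 60
python3 -m crank '{"travel":[[1.8,4,0],[3.6,8,0],[5.4,12,0],[7.2,16,0],[8.8,20,0]],"turn":[[0,0,0],[0,0,0],[0,0,0],[0,0,0],[0,0,0]],"gripper":[0,0,0,0,0]}'
python3 -m crank '{"travel":[[1.2,3,0],[2.4,6,0],[3.4,8.3,0],[3.4,8.3,0],[3.4,8.3,0]],"turn":[[0,0,0],[0,0,0],[0,0,0],[0,0,0],[0,0,0]],"gripper":[0,0,0,0,0]}'
python3 -c "
from h import *
print(bot.observe())
t=grab('top','top1.png');s=grab('side','side1.png')
t=cv2.imread('pics/top1.png')[150:350,250:450];s=cv2.imread('pics/side1.png')[60:260,200:400]
cv2.imwrite('pics/m2.png',np.clip(cv2.resize(np.hstack([t,s]),(800,400))*1.6,0,255))"
```

```text
clock: 1.5
position: [0.3232, -0.3777, 0.2314]
tool_rot: [3.141, -0.0, 0.385]
force: [1.9, -0.2, 0.3]
grip_width: 0.0852
finger_force: 0.0
clock: 2.0
position: [0.4112, -0.1776, 0.2316]
tool_rot: [3.141, -0.001, 0.385]
force: [0.8, -0.4, 0.6]
grip_width: 0.0856
finger_force: 0.0
clock: 2.5
position: [0.4445, -0.0963, 0.2313]
tool_rot: [3.142, 0.0, 0.386]
force: [0.4, -1.0, -0.6]
grip_width: 0.0855
finger_force: 0.0
{'clock': 2.5, 'qpos': array([ 0.30189142,  0.26087235, -0.26175791,  2.01847614,  0.08741798,
        0.87272311, -1.19283166]), 'qd': array([ 0.0229292 , -0.00268369,  0.01449474,  0.00474346,  0.00131746,
        0.00074031,  0.0064709 ]), 'joint_efforts': array([ -2.51733363, -61.55320644,  -2.74749264, -33.62280607,
        -0.10668958,  -0.06770746,  -0.29994012]), 'position': array([ 0.44453629, -0.09629357,  0.23129402]), 'tool_rot': array([3.14150285e+00, 1.37263299e-04, 3.85631885e-01]), 'force': array([ 0.37555356, -0.95066158, -0.62833114]), 'moment': array([-0.02374635,  0.00610691, -0.01024482]), 'finger_force': 0.0, 'grip_width': 0.08545754066918106}[ WARN:0@3.867] global loadsave.cpp:1063 imwrite_ Unsupported depth image for selected encoder is fallbacked to CV_8U.
```

View pics/m2.png

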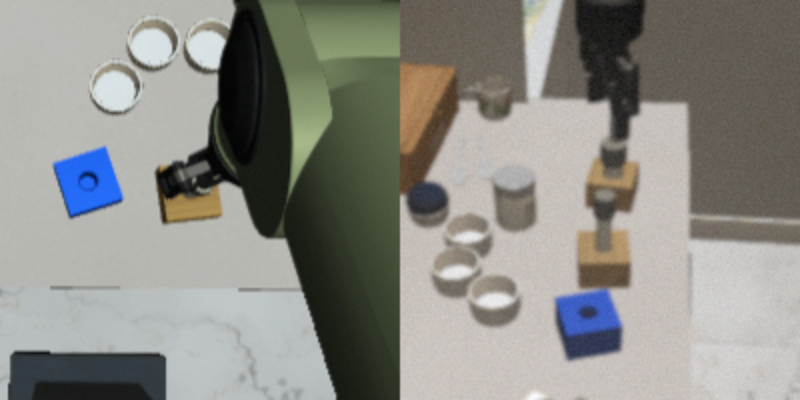

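The frame shows the gripper open above the slim stand: top-view fingers at about crop (185,180), and side-view fingertips behind and above the slim cap at (605,205). It's plausible, so I descend straight and watch the force.

```bash
python3 -m crank '{"travel":[[0,0,-2],[0,0,-4],[0,0,-6],[0,0,-8],[0,0,-9]],"turn":[[0,0,0],[0,0,0],[0,0,0],[0,0,0],[0,0,0]],"gripper":[0,0,0,0,0]}' 60
python3 -m crank '{"travel":[[0,0,-1],[0,0,-2],[0,0,-3],[0,0,-4.4],[0,0,-4.4]],"turn":[[0,0,0],[0,0,0],[0,0,0],[0,0,0],[0,0,0]],"gripper":[0,0,0,0,0]}'
python3 -m crank '{"travel":[[0,0,0],[0,0,0],[0,0,0],[0,0,0],[0,0,0]],"turn":[[0,0,0],[0,0,0],[0,0,0],[0,0,0],[0,0,0]],"gripper":[0.3,0.5,0.7,0.9,0.9]}' 60
python3 -c "
from h import *
t=grab('top','top2.png');s=grab('side','side2.png')
t=cv2.imread('pics/top2.png')[190:290,300:400];s=cv2.imread('pics/side2.png')[110:210,250:350]
cv2.imwrite('pics/m3.png',np.clip(cv2.resize(np.hstack([t,s]),(800,400)).astype(int)*1.6,0,255).astype('uint8'))"
```

```text
clock: 3.1
position: [0.4437, -0.0971, 0.14]
tool_rot: [-3.141, 0.001, 0.383]
force: [0.4, 0.2, 0.5]
grip_width: 0.0853
finger_force: 0.0
clock: 3.6
position: [0.444, -0.0962, 0.0961]
tool_rot: [-3.141, 0.002, 0.385]
force: [0.3, -0.3, 0.3]
grip_width: 0.0855
finger_force: 0.0
clock: 4.1
position: [0.445, -0.0966, 0.0978]
tool_rot: [3.141, -0.001, 0.385]
force: [0.5, -1.1, 6.7]
grip_width: 0.027
finger_force: 58.5
```

View pics/m3.png

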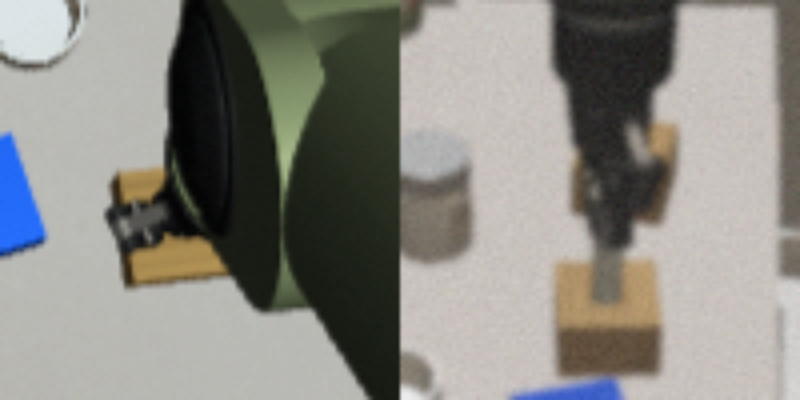

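The fingers are closed on the cap (width 27 mm) and the tube is still standing in its stand, at side-crop (607,270). Now I lift.

```bash
python3 -m crank '{"travel":[[0,0,1],[0,0,3],[0,0,5],[0,0,7],[0,0,9]],"turn":[[0,0,0],[0,0,0],[0,0,0],[0,0,0],[0,0,0]],"gripper":[0.9,0.9,0.9,0.9,0.9]}' 100
python3 -m crank '{"travel":[[0,0,2],[0,0,3],[0,0,3],[0,0,3],[0,0,3]],"turn":[[0,0,0],[0,0,0],[0,0,0],[0,0,0],[0,0,0]],"gripper":[0.9,0.9,0.9,0.9,0.9]}' 100
python3 -m crank '{"travel":[[0,4.5,0],[0,9,0],[0,13.5,0],[0,18,0],[0,22,0]],"turn":[[0,0,0],[0,0,0],[0,0,0],[0,0,0],[0,0,0]],"gripper":[0.9,0.9,0.9,0.9,0.9]}'
python3 -c "
from h import *
print(bot.observe()['position'])
t=grab('top','top3.png');s=grab('side','side3.png')
p=bot.observe()['position'];a=proj(t,p).astype(int);b=proj(s,p).astype(int);print(a,b)
t=cv2.imread('pics/top3.png')[a[1]-50:a[1]+50,a[0]-50:a[0]+50];s=cv2.imread('pics/side3.png')[b[1]-30:b[1]+70,b[0]-50:b[0]+50]
cv2.imwrite('pics/m4.png',np.clip(cv2.resize(np.hstack([t,s]),(800,400)).astype(int)*1.6,0,255).astype('uint8'))"
```

```text
clock: 4.7
position: [0.4444, -0.0962, 0.1888]
tool_rot: [3.142, -0.0, 0.385]
force: [0.1, -0.2, 0.0]
grip_width: 0.0259
finger_force: 98.8
clock: 5.2
position: [0.4441, -0.0962, 0.2165]
tool_rot: [-3.141, 0.001, 0.385]
force: [0.3, -0.3, -1.3]
grip_width: 0.0259
finger_force: 98.8
clock: 5.7
position: [0.4439, 0.1258, 0.2166]
tool_rot: [-3.141, 0.001, 0.385]
force: [0.2, -0.9, -0.9]
grip_width: 0.0262
finger_force: 98.8
[0.44390122 0.1258383  0.21661563]
[249 233] [296 188]
```

View pics/m4.png

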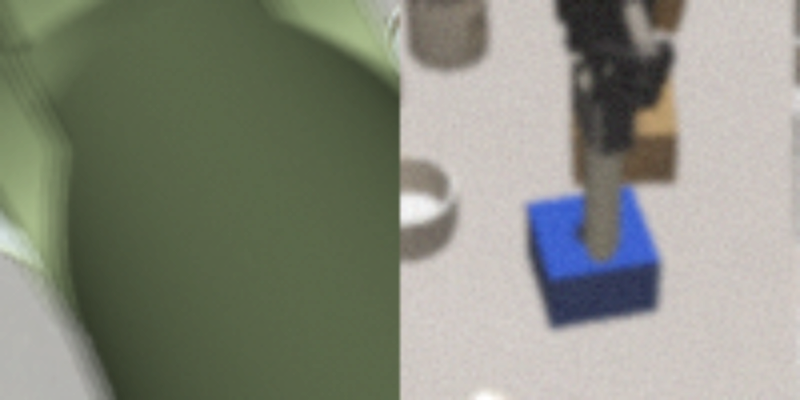

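The tube hangs upright in the gripper. In the side crop its foot is at about (600,258), over the blue decoy; the top view is blocked by the arm. I'll check the tube's lateral position against the TCP.

```bash
python3 -c "
from h import *
s=bot.grab_frame('side')
p=np.array(bot.observe()['position']);q=p.copy()
for dz in(0,-.04,-.06,-.08,-.0897):
    q[2]=p[2]+dz;u,v=proj(s,q);g=np.asarray(s['pixels'])[int(round(v))].astype(int)
    print(dz,u.round(1),v.round(1));x=int(u);print(x-9,(g[x-9:x+10]).tolist() if dz==-.06 else g[x-9:x+10].mean(1).astype(int).tolist())
q=[.485,.229,.086];print(proj(s,q))
"
```

```text
0 296.7 188.1
287 [122, 101, 73, 50, 43, 40, 39, 44, 49, 44, 36, 31, 27, 29, 32, 31, 32, 58, 68]
-0.04 296.4 202.3
287 [119, 109, 84, 60, 52, 57, 60, 63, 71, 71, 72, 69, 65, 65, 60, 59, 57, 53, 56]
-0.06 296.3 209.0
287 [[44, 66, 129], [38, 63, 128], [42, 66, 131], [36, 57, 120], [47, 61, 109], [54, 60, 80], [64, 61, 59], [69, 68, 61], [72, 68, 61], [77, 75, 66], [74, 72, 64], [77, 73, 66], [73, 71, 68], [66, 69, 78], [54, 66, 102], [40, 57, 121], [44, 64, 128], [54, 71, 127], [82, 91, 124]]
-0.08 296.2 215.6
287 [75, 68, 62, 51, 47, 58, 60, 72, 68, 72, 67, 64, 69, 72, 74, 79, 76, 78, 81]
-0.0897 296.1 218.7
287 [78, 75, 75, 71, 64, 64, 68, 69, 67, 72, 69, 71, 68, 72, 75, 75, 72, 80, 76]
[272.95720909 265.2075406 ]
```

The tube's centre column (296.4) matches the TCP projection (296.3), so I go over the port and then down just past the mouth.

```bash
python3 -m crank '{"travel":[[1.4,3.5,0],[2.8,7,0],[4.1,10.3,0],[4.1,10.3,0],[4.1,10.3,0]],"turn":[[0,0,0],[0,0,0],[0,0,0],[0,0,0],[0,0,0]],"gripper":[0.9,0.9,0.9,0.9,0.9]}' 100
python3 -m crank '{"travel":[[0,0,-0.7],[0,0,-1.4],[0,0,-2.1],[0,0,-2.8],[0,0,-3]],"turn":[[0,0,0],[0,0,0],[0,0,0],[0,0,0],[0,0,0]],"gripper":[0.9,0.9,0.9,0.9,0.9]}'
python3 -c "
from h import *
s=grab('side','side5.png');print(bot.observe()['force'])
p=np.array(bot.observe()['position']);print(proj(s,p-[0,0,.0897]))
s=cv2.imread('pics/side5.png')[200:300,223:323]
cv2.imwrite('pics/m5.png',np.clip(cv2.resize(s,(500,500),interpolation=2).astype(int)*1.5,0,255).astype('uint8'))"
```

```text
clock: 6.35
position: [0.4854, 0.2261, 0.2163]
tool_rot: [3.141, 0.002, 0.385]
force: [-0.4, 0.4, -1.0]
grip_width: 0.0259
finger_force: 98.9
clock: 6.85
position: [0.4853, 0.2263, 0.1863]
tool_rot: [3.141, 0.001, 0.385]
force: [0.2, -0.6, -0.6]
grip_width: 0.0258
finger_force: 98.9
[-0.0261027  -0.0015202  -1.35014019]
[272.84236628 260.98931823]
```

View pics/m5.png

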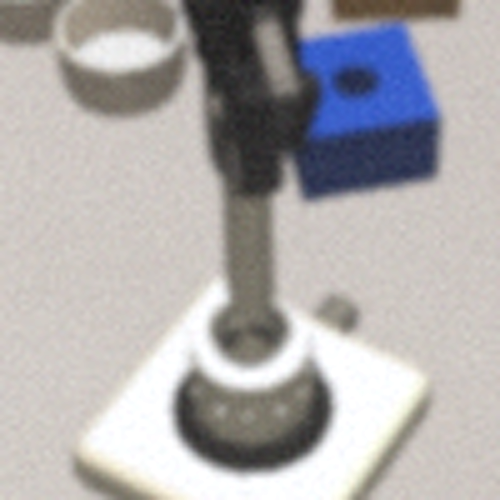

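The frame shows the tube hanging just above the mouth, with its foot at crop (250,305) and the mouth centre at (250,330), aligned laterally. I shift +2 mm in y and descend 18 mm, which puts the foot about 8 mm below the rim.

```bash
python3 -m crank '{"travel":[[0,0.2,0],[0,0.2,-0.5],[0,0.2,-1],[0,0.2,-1.4],[0,0.2,-1.8]],"turn":[[0,0,0],[0,0,0],[0,0,0],[0,0,0],[0,0,0]],"gripper":[0.9,0.9,0.9,0.9,0.9]}'
python3 -m crank '{"travel":[[0,0,-0.1],[0,0,-0.2],[0,0,-0.3],[0,0,-0.4],[0,0,-0.4]],"turn":[[0,0,0],[0,0,0],[0,0,0],[0,0,0],[0,0,0]],"gripper":[0.9,0.9,0.9,0.9,0.9]}'
```

```text
clock: 7.4
position: [0.4855, 0.2287, 0.1688]
tool_rot: [-3.142, 0.0, 0.385]
force: [0.2, 0.1, -1.0]
grip_width: 0.0256
finger_force: 98.9
clock: 7.9
position: [0.4856, 0.2287, 0.1652]
tool_rot: [3.142, 0.0, 0.385]
force: [0.2, -0.1, -1.0]
grip_width: 0.0261
finger_force: 98.9
```

No lateral force, so it's centred. The free-hanging reading is about -1 N. I continue in small steps through the seal.

```bash
python3 -m crank '{"travel":[[0,0,-0.1],[0,0,-0.2],[0,0,-0.3],[0,0,-0.4],[0,0,-0.5]],"turn":[[0,0,0],[0,0,0],[0,0,0],[0,0,0],[0,0,0]],"gripper":[0.9,0.9,0.9,0.9,0.9]}'
python3 -m crank '{"travel":[[0,0,-0.1],[0,0,-0.2],[0,0,-0.3],[0,0,-0.3],[0,0,-0.3]],"turn":[[0,0,0],[0,0,0],[0,0,0],[0,0,0],[0,0,0]],"gripper":[0.9,0.9,0.9,0.9,0.9]}'
python3 -m crank '{"travel":[[0,0,-0.1],[0,0,-0.2],[0,0,-0.3],[0,0,-0.3],[0,0,-0.3]],"turn":[[0,0,0],[0,0,0],[0,0,0],[0,0,0],[0,0,0]],"gripper":[0.9,0.9,0.9,0.9,0.9]}'
```

```text
clock: 8.4
position: [0.4856, 0.2287, 0.1602]
tool_rot: [-3.142, 0.0, 0.385]
force: [0.4, 0.3, -1.6]
grip_width: 0.0257
finger_force: 98.9
clock: 8.9
position: [0.4857, 0.2288, 0.1574]
tool_rot: [-3.141, -0.0, 0.385]
force: [0.4, 0.1, -0.0]
grip_width: 0.0261
finger_force: 99.1
clock: 9.4
position: [0.4858, 0.2288, 0.1546]
tool_rot: [-3.142, -0.001, 0.385]
force: [0.7, 0.4, 6.9]
grip_width: 0.0254
finger_force: 99.7
```

```bash
python3 -m crank '{"travel":[[0,0,-0.03],[0,0,-0.06],[0,0,-0.09],[0,0,-0.12],[0,0,-0.12]],"turn":[[0,0,0],[0,0,0],[0,0,0],[0,0,0],[0,0,0]],"gripper":[0.9,0.9,0.9,0.9,0.9]}'
```

```text
clock: 9.9
position: [0.4859, 0.2289, 0.1535]
tool_rot: [-3.142, -0.001, 0.385]
force: [-0.4, 0.6, 9.2]
grip_width: 0.0263
finger_force: 99.8
```

```bash
python3 -m crank '{"travel":[[0,0,-0.03],[0,0,-0.06],[0,0,-0.09],[0,0,-0.12],[0,0,-0.12]],"turn":[[0,0,0],[0,0,0],[0,0,0],[0,0,0],[0,0,0]],"gripper":[0.9,0.9,0.9,0.9,0.9]}'
```

```text
clock: 10.4
position: [0.4859, 0.2289, 0.1523]
tool_rot: [-3.142, -0.001, 0.385]
force: [0.1, -0.5, 7.8]
grip_width: 0.0259
finger_force: 99.8
```

```bash
python3 -m crank '{"travel":[[0,0,-0.03],[0,0,-0.06],[0,0,-0.09],[0,0,-0.12],[0,0,-0.12]],"turn":[[0,0,0],[0,0,0],[0,0,0],[0,0,0],[0,0,0]],"gripper":[0.9,0.9,0.9,0.9,0.9]}'
```

```text
clock: 10.9
position: [0.4859, 0.2289, 0.1511]
tool_rot: [-3.142, -0.001, 0.385]
force: [0.1, -0.4, 9.4]
grip_width: 0.0259
finger_force: 99.9
```

```bash
python3 -m crank '{"travel":[[0,0,-0.03],[0,0,-0.06],[0,0,-0.09],[0,0,-0.12],[0,0,-0.12]],"turn":[[0,0,0],[0,0,0],[0,0,0],[0,0,0],[0,0,0]],"gripper":[0.9,0.9,0.9,0.9,0.9]}'
```

```text
clock: 11.4
position: [0.4858, 0.2288, 0.1498]
tool_rot: [-3.142, -0.001, 0.385]
force: [-0.2, 0.7, 6.8]
grip_width: 0.026
finger_force: 99.8
```

```bash
python3 -m crank '{"travel":[[0,0,-0.03],[0,0,-0.06],[0,0,-0.09],[0,0,-0.12],[0,0,-0.12]],"turn":[[0,0,0],[0,0,0],[0,0,0],[0,0,0],[0,0,0]],"gripper":[0.9,0.9,0.9,0.9,0.9]}'
```

```text
clock: 11.9
position: [0.4859, 0.2289, 0.1486]
tool_rot: [-3.142, -0.001, 0.385]
force: [0.4, -0.6, 7.2]
grip_width: 0.0258
finger_force: 99.8
```

```bash
python3 -m crank '{"travel":[[0,0,-0.04],[0,0,-0.08],[0,0,-0.12],[0,0,-0.14],[0,0,-0.14]],"turn":[[0,0,0],[0,0,0],[0,0,0],[0,0,0],[0,0,0]],"gripper":[0.9,0.9,0.9,0.9,0.9]}'
```

```text
clock: 12.4
position: [0.4858, 0.2289, 0.1472]
tool_rot: [-3.142, -0.001, 0.385]
force: [0.0, 0.3, 6.9]
grip_width: 0.0264
finger_force: 99.9
```

```bash
python3 -m crank '{"travel":[[0,0,-0.04],[0,0,-0.08],[0,0,-0.12],[0,0,-0.14],[0,0,-0.14]],"turn":[[0,0,0],[0,0,0],[0,0,0],[0,0,0],[0,0,0]],"gripper":[0.9,0.9,0.9,0.9,0.9]}'
```

```text
clock: 12.9
position: [0.4859, 0.2289, 0.1458]
tool_rot: [-3.142, -0.001, 0.385]
force: [0.8, 0.7, 8.1]
grip_width: 0.0261
finger_force: 99.9
```

```bash
python3 -m crank '{"travel":[[0,0,-0.04],[0,0,-0.08],[0,0,-0.12],[0,0,-0.14],[0,0,-0.14]],"turn":[[0,0,0],[0,0,0],[0,0,0],[0,0,0],[0,0,0]],"gripper":[0.9,0.9,0.9,0.9,0.9]}'
```

```text
clock: 13.4
position: [0.4859, 0.2288, 0.1444]
tool_rot: [-3.142, -0.001, 0.385]
force: [-0.7, 0.1, 7.9]
grip_width: 0.026
finger_force: 99.9
```

```bash
python3 -m crank '{"travel":[[0,0,-0.04],[0,0,-0.08],[0,0,-0.12],[0,0,-0.14],[0,0,-0.14]],"turn":[[0,0,0],[0,0,0],[0,0,0],[0,0,0],[0,0,0]],"gripper":[0.9,0.9,0.9,0.9,0.9]}'
```

```text
clock: 13.9
position: [0.4859, 0.2289, 0.1431]
tool_rot: [-3.142, -0.001, 0.385]
force: [0.1, 0.3, 8.7]
grip_width: 0.0261
finger_force: 99.9
```

```bash
python3 -m crank '{"travel":[[0,0,-0.04],[0,0,-0.08],[0,0,-0.12],[0,0,-0.14],[0,0,-0.14]],"turn":[[0,0,0],[0,0,0],[0,0,0],[0,0,0],[0,0,0]],"gripper":[0.9,0.9,0.9,0.9,0.9]}'
```

```text
clock: 14.4
position: [0.4859, 0.2289, 0.1417]
tool_rot: [-3.142, -0.001, 0.385]
force: [0.3, 0.2, 9.4]
grip_width: 0.0259
finger_force: 99.9
```

```bash
python3 -m crank '{"travel":[[0,0,-0.04],[0,0,-0.08],[0,0,-0.12],[0,0,-0.12],[0,0,-0.12]],"turn":[[0,0,0],[0,0,0],[0,0,0],[0,0,0],[0,0,0]],"gripper":[0.9,0.9,0.9,0.9,0.9]}'
```

```text
clock: 14.9
position: [0.486, 0.2289, 0.1407]
tool_rot: [-3.142, -0.001, 0.385]
force: [-0.0, -0.2, 11.9]
grip_width: 0.0257
finger_force: 100.0
```

```bash
python3 -m crank '{"travel":[[0,0,-0.02],[0,0,-0.04],[0,0,-0.06],[0,0,-0.06],[0,0,-0.06]],"turn":[[0,0,0],[0,0,0],[0,0,0],[0,0,0],[0,0,0]],"gripper":[0.9,0.9,0.9,0.9,0.9]}'
```

```text
clock: 15.4
position: [0.4861, 0.229, 0.1403]
tool_rot: [3.142, -0.002, 0.385]
force: [-0.6, -1.7, 15.6]
grip_width: 0.0262
finger_force: 100.3
```

```bash
python3 -m crank '{"travel":[[0,0,-0.02],[0,0,-0.04],[0,0,-0.05],[0,0,-0.05],[0,0,-0.05]],"turn":[[0,0,0],[0,0,0],[0,0,0],[0,0,0],[0,0,0]],"gripper":[0.9,0.9,0.9,0.9,0.9]}'
```

```text
clock: 15.9
position: [0.4862, 0.229, 0.1399]
tool_rot: [3.142, -0.002, 0.385]
force: [-1.2, -1.6, 18.8]
grip_width: 0.026
finger_force: 100.5
```

The force rises steeply at about 36 mm depth, so it's on the stop with about 20 N net. I release here and then retreat upward.

```bash
python3 -m crank '{"travel":[[0,0,0],[0,0,0],[0,0,0],[0,0,0],[0,0,0]],"turn":[[0,0,0],[0,0,0],[0,0,0],[0,0,0],[0,0,0]],"gripper":[0.6,0.3,0,0,0]}' 
python3 -c "
from h import *
s=grab('side','side6.png');print(bot.observe()['force'],bot.observe()['grip_width'])
s=cv2.imread('pics/side6.png')[180:300,213:333]
cv2.imwrite('pics/m6.png',np.clip(cv2.resize(s,(480,480),interpolation=2).astype(int)*1.5,0,255).astype('uint8'))"
```

```text
clock: 16.4
position: [0.4855, 0.2287, 0.1389]
tool_rot: [-3.142, 0.0, 0.385]
force: [0.2, 0.1, 0.1]
grip_width: 0.0856
finger_force: 0.0
[-0.11745578  0.80838074  1.44971089] 0.08517242516516499
```

View pics/m6.png

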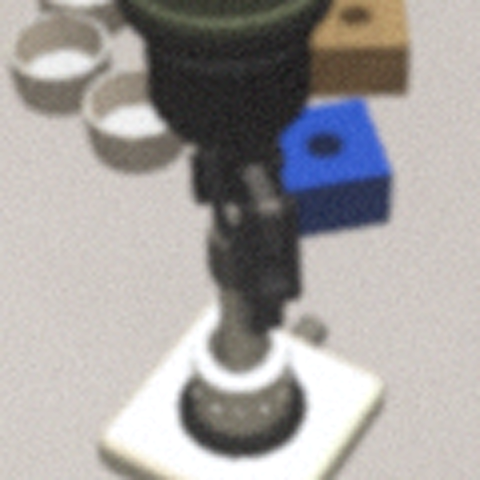

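The tube stands in the port at crop (240,330), with the fingers open beside the cap. I move straight up, then look again.

```bash
python3 -m crank '{"travel":[[0,0,1],[0,0,3],[0,0,6],[0,0,9],[0,0,12]],"turn":[[0,0,0],[0,0,0],[0,0,0],[0,0,0],[0,0,0]],"gripper":[0,0,0,0,0]}' 
python3 -m crank '{"travel":[[0,-4,0],[0,-8,0],[0,-12,0],[0,-16,0],[0,-20,0]],"turn":[[0,0,0],[0,0,0],[0,0,0],[0,0,0],[0,0,0]],"gripper":[0,0,0,0,0]}' 
python3 -c "
from h import *
f=grab('top','top7.png');s=grab('side','side7.png');print(bot.observe()['force'])
for z in (.05,.172,.175,.178): print(z,proj(f,[.4855,.2287,z]),proj(s,[.4855,.2287,z]))
a=cv2.imread('pics/top7.png')[180:280,160:260];b=cv2.imread('pics/side7.png')[200:300,223:323]
cv2.imwrite('pics/m7.png',np.clip(cv2.resize(np.hstack([a,b]),(800,400),interpolation=2).astype(int)*1.6,0,255).astype('uint8'))"
```

```text
clock: 16.95
position: [0.4854, 0.2287, 0.261]
tool_rot: [-3.141, -0.0, 0.385]
force: [0.0, -0.1, -0.3]
grip_width: 0.0854
finger_force: 0.0
clock: 17.45
position: [0.4854, 0.0272, 0.2599]
tool_rot: [3.141, -0.001, 0.385]
force: [0.7, -0.0, 0.2]
grip_width: 0.0854
finger_force: 0.0
[ 0.38916319  0.83772497 -0.46487329]
0.05 [215.5194141  226.92842741] [273.1432105  275.61711514]
0.172 [206.44765543 217.85016492] [271.68058487 237.46749268]
0.175 [206.19203573 217.59436196] [271.64103444 236.43589998]
0.178 [205.93461976 217.33676144] [271.60129437 235.39936086]
```

View pics/m7.png

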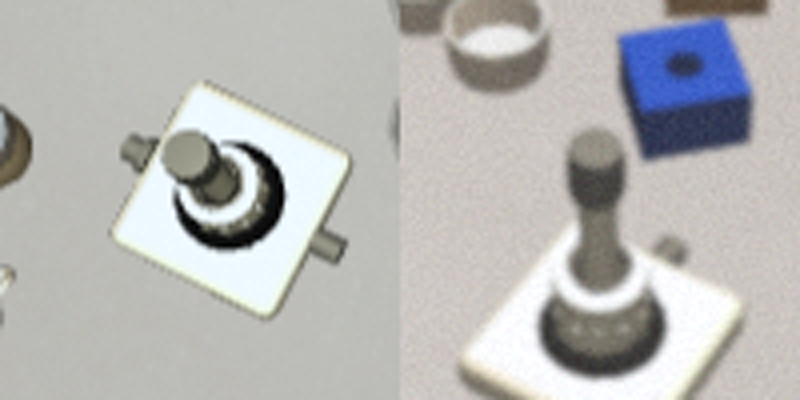

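The pictures show the tube upright in the port and clear of the gripper. The cap top is at full-image (207,219) in the top view and (272.5,237.5) in the side view, about 1 px from the predicted fully seated position. I hand it in.

```bash
python3 -c "
from workcell import bot
print(bot.job_done())"
```

```text
the job is handed in; nothing more can be done
None
```

The slim tube is upright in the filter port, about 36 mm deep on the stop, pressed home with about 20 N and released; the job is handed in at about 17.5 s, and the hand-in call gave no verdict.

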